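# Fit the stirrer to the sample cooler and hold it home

## Task

Switch the coffee sample cooler off by turning its speed knob fully anticlockwise (seen from above) to the stop. Then take the two-armed stirrer from its stand, turn it until its four splines mesh with the cross-shaped drive socket in the middle of the cooler's tray, and push it fully home against the spring until its flange sits on the socket. Finish while still holding the stirrer pressed down there (it springs up when let go), with the knob still off; leave the sample can, the cupping bowl and the bean trier where they are.

Things in the scene. Friction and masses are not known exactly. Their poses are not given: they have to be found in the camera images.
- speed_knob (a joint): angle of the cooler's speed knob (rad): 0 = off, at the anticlockwise stop seen from above; grows clockwise to 2.4. Light friction (0.04 N m); it stays where it is left. It starts 0.8 to 1.4 rad from off.
- speed_knob_grip (a point): middle of the black speed knob's grip bar, on its vertical axis, 107 mm above the bench. The bar is 38 mm long along this frame's x (which turns with the knob), 14 mm thick along y, its sides upright from 23 mm below to 7 mm above this point; white mark at its -x end. Below it: discs of 20 and 32 mm radius (tops 84 and 76 mm up), on the console box.
- cooler: sample cooler, fixed, left or right of the robot: grey drum of 122 mm radius with a round perforated tray (floor 55 mm above the bench, rim to 85 mm). Origin on the bench under the tray's centre, z up. Its grey console box (105 x 85 mm, top 70 mm up) with the speed knob lies towards its -x, roughly towards the robot, the knob's axis 175 mm from the centre.
- socket_mouth (a point): centre of the top face of the drive socket in the tray's middle, 100 mm above the bench, z up: brass boss of 27 mm radius with a cross-shaped hole of two slots, 8.5 mm wide and 32.7 mm long, along this frame's x and y (meshes every quarter turn), open 18 mm deep to a dark spring plunger. Its angle varies, apart from the cooler's; the gearmotor holds it (1.2 N m).
- plunger (a joint): how far the spring plunger at the bottom of the socket is pushed down (m): 0 = up, 18 mm below the mouth; 0.010 when the stirrer is fully home. It pushes back with 5 N at first and 12 N when the stirrer is home.
- stirrer: loose upright stirrer, 117 mm tall, about 0.3 kg. Origin at the foot of its stem, z up the stem. 0 to 28 mm up: four steel splines, a cross of ribs 6 mm thick, 30 mm tip to tip, along x and y, lower edges rounded. 28 to 36: brass flange of 22 mm radius; its underside rests on the socket's top face when home. 46 to 85: stem of 8 mm radius. Then the square head.
- stirrer_arm (a point): middle of the stirrer's brass arm, on the stem's axis, 41 mm above the foot; axes as the stirrer's. The arm is 170 mm long along x, 12 mm wide, 10 mm thick. Under each half hangs a red paddle, 37 to 83 mm off the axis, 3 mm thick, reaching 12 mm below the foot's level (5 mm above the tray floor when home).
- stirrer_head (a point): centre of the stirrer's square black grip head, 101 mm above the foot on the stem's axis: 24 x 24 mm across its flat sides, which face along the stirrer's x and y; 32 mm tall.
- stand: dark steel parking stand, fixed: round base of 46 mm radius, 12 mm thick, with an upright tube of 23.5 mm outer and 18.5 mm inner radius, rim 70 mm up. Origin on the bench under the tube's axis. The stirrer starts with its splines hanging loosely in the tube, its flange on the rim (foot 42 mm above the bench), turned at any angle; lifting it 45 mm frees it.
- sample_can: bystander: upright round can, 72 mm across, 110 mm tall, beyond the work. Origin under its centre.
- cupping_bowl: bystander: white ceramic bowl, 96 mm across, 60 mm tall, at the left or right end of the work. Origin under its centre.
- bean_trier: bystander: bean sampling trier of brass with a dark wooden handle, 230 mm long along its x, lying on the bench at the left or right end of the work. Origin on the bench near its middle.
Things that resemble listed ones, but are neither listed nor needed, are in the scene too. Of the things like the stirrer, leave any that is pink or turquoise; of the rest the smaller one is meant.

How it is judged:
On the way, in this order (a step that is already met when the one before it is completed fails the run):
1. the speed knob is turned fully anticlockwise to off (within 0.09 rad, about 5 degrees, of the stop) (value of joint speed_knob below 0.09 rad), for 0.2 s.
2. the stirrer's splines have entered the socket (foot at least 8 mm below the mouth, within 4 mm of its axis) (z of stirrer in the frame of socket_mouth below -0.008 m and horizontal distance between stirrer and socket_mouth below 0.004 m), for 0.1 s.
At the end, for the whole second after the job is handed in: Knob within 0.09 rad of its anticlockwise stop; stirrer upright (0.08 rad), its foot 25.5 mm or more below the socket mouth (28 = home) and within 4 mm of its axis, plunger down more than 7 mm, at rest, the fingers still on it with more than 1 N (value of joint speed_knob below 0.09 rad and z of stirrer in the frame of socket_mouth below -0.0255 m and horizontal distance between stirrer and socket_mouth below 0.004 m and angle between stirrer's own z axis and vertical below 0.08 rad and value of joint plunger above 0.007 m and contact force between the fingers and stirrer above 1 N and linear speed of stirrer below 0.02 m/s); the arm keeps its last pose, push and grip.
It fails at once if the sample can is moved by more than 25 mm (distance of sample_can from where it was at the start of the episode above 0.025 m).
It fails at once if the cupping bowl is moved by more than 25 mm (distance of cupping_bowl from where it was at the start of the episode above 0.025 m).
It fails at once if the bean trier is moved by more than 25 mm (distance of bean_trier from where it was at the start of the episode above 0.025 m).
It also fails if it takes over 51 s, if anything falls off the work surface, if the arm or the gripper's body presses on something with over 40 N, if the wrist force passes 120 N, or if a joint passes its speed limit or range.

## Robot

A 7-joint arm with a two-finger parallel gripper is mounted at the origin on the work surface. World frame = base frame: x ahead of the robot, y to its left, z up, the work surface at z = 0. Lengths are in m, angles in rad, forces in N, time in s.
With the tool pointing down it reaches from about 0.425 to 0.95 m from the base axis. Payload 4.7 kg.
Tool frame: the origin (TCP) lies on the centre line of the jaws, within the pads' length; the fingertips stand robot.nose_length ahead of it and the grasp point (between the pads) lies 8 mm behind it (robot.nose_length is the distance from the TCP to the fingertips, in m); z points along the fingers, y is the line along which they close (so a half turn about z gives the same grasp; the last joint's range is limited). The gripper opens to 85 mm and grips with 20 to 120 N. Pads are 22 mm wide; open, the fingers measure 114 mm over their backs; the gripper's body (76 mm by 85 mm) begins 54 mm behind the grasp point. The pads swing forward as they close: fully open they stand 13 mm farther back than shut.
Start: joints at [-1.209, 0.469, -0.049, 1.532, 0.024, 1.141, -0.082], TCP at [0.257, 0.624, 0.242] pointing down, gripper open.
Joint ranges: [-2.59, 2.59], [-0.33, 1.99], [-1.39, 1.29], [0.1, 2.45], [-1.04, 4.18], [0.21, 1.99], [-2.66, 2.66]. Speed limits (rad/s): [2.57, 2.57, 3.14, 3.14, 3.14, 3.14, 3.14].

## Interface

Orientations are given as [roll, pitch, yaw] about the fixed x, y, z axes, in that order (R = Rz(yaw) Ry(pitch) Rx(roll)).
In Python, from plant import robot gives the robot as it stands. Calls block until the motion is done:
- robot.goto(position, orientation): joint-space move of the TCP to a pose.
- robot.move_straight(position, vel=0.15, attitude=None, contact_N=None): straight line of the TCP; attitude=None keeps the orientation; vel is the mean speed in m/s. With contact_N (N) it stops when the force on the tool has changed by that much, and returns True; else False.
- robot.move_joints(angles): joint-space move.
- robot.grip(opening, strength=None): opening from 0.0 (shut) to 1.0 (fully open); strength is the grip in N (None keeps the last); returns when the fingers have stopped.
- robot.sleep(seconds).
- robot.inverse_kinematics(position, orientation): joint angles nearest the present ones, or None.
- robot.sense(): the state.
- robot.grab_frame(name): name is "side" or "top"; returns a dict with "image" (384x512x3 uint8, red, green, blue), "range_z" (384x512 float32, m along the optical axis (not along the pixel's ray), 0 where there is no reading), "fx", "fy", "cx", "cy" (pixels), "dist_coeffs" ([k1, k2, p1, p2, k3] as OpenCV has them; the pictures are not rectified), "R" (3x3) and "t" (3): a world point X has camera coordinates R X + t. Camera axes: x right, y down, z forward; pixel columns grow to the right and rows downward; lengths in m; the calibration is good to about 2 mm. A picture is of the moment at which its call begins.
A pose or a line that the arm cannot do raises robot.IKError and nothing moves.
- robot.close_job(): hands the job in; it is judged then, once.
The state is a dict: "t": time; "joint_pos": joint angles; "joint_velocities": joint speeds; "effort": joint torques, N m; "tcp_pos": TCP position; "tcp_rot": TCP orientation; "wrist_force": force on the tool from outside, world axes, zero at the start; "torque": the same for the moment, N m; "opening": opening from 0.0 (shut) to 1.0 (fully open); "gripper_force": force on a finger pad.
Only numpy, scipy, OpenCV 4.12 (cv2) and the standard library are available. Lean on these libraries where they do the work, as an engineer would, in place of code of your own. Each camera call takes 0.05 s, during which the arm holds its last target. There are 200 camera calls.

## Working session

There is one attempt and no reset: what is moved stays moved. The work goes in short steps, each a Python script; the robot and the scene stay as the last script left them, time stands still between calls to the robot, and variables do not carry over. Pictures are saved under pics/ and viewed, at most 10 in all, crops included, and the job is handed in when it is done.

```bash
mkdir -p pics; ls; cat > h.py <<'E'
import numpy as np, cv2, pickle
from plant import robot
def grab(n):
    f=robot.grab_frame(n); pickle.dump(f,open(f'pics/{n}.pkl','wb')); return f
def load(n): return pickle.load(open(f'pics/{n}.pkl','rb'))
def K(f): return np.array([[f['fx'],0,f['cx']],[0,f['fy'],f['cy']],[0,0,1.]])
def plane(f,uv,z):
    """pixels -> world points on plane height z"""
    p=cv2.undistortPoints(np.float64(uv).reshape(-1,1,2),K(f),np.float64(f['dist_coeffs'])).reshape(-1,2)
    R=np.array(f['R']);t=np.array(f['t']);c=-R.T@t
    d=np.c_[p,np.ones(len(p))]@R
    return c+d*((z-c[2])/d[:,2])[:,None]
def cloud(f):
    """world xyz per pixel from depth"""
    h,w=f['range_z'].shape; uv=np.stack(np.meshgrid(np.arange(w),np.arange(h)),-1).reshape(-1,1,2).astype(float)
    p=cv2.undistortPoints(uv,K(f),np.float64(f['dist_coeffs'])).reshape(-1,2)
    z=f['range_z'].reshape(-1,1); X=(np.c_[p,np.ones(len(p))]*z-np.array(f['t']))@np.array(f['R'])
    X[z[:,0]<=0]=np.nan
    return X.reshape(h,w,3)
def proj(f,X):
    return cv2.projectPoints(np.float64(X).reshape(-1,1,3),cv2.Rodrigues(np.array(f['R']))[0],np.float64(f['t']),K(f),np.float64(f['dist_coeffs']))[0].reshape(-1,2)
def save(name,img,s=1): cv2.imwrite('pics/'+name,cv2.resize(img[...,::-1],None,fx=s,fy=s,interpolation=cv2.INTER_CUBIC))
E
python3 - <<'E'
from h import *
for n in('top','side'):
    f=grab(n); save(n+'1.png',f['image'],1.5); print(n,-np.array(f['R']).T@f['t'],f['fx'],f['dist_coeffs'])
print(robot.nose_length,robot.sense())
E
```

```text
pics
top [ 2.28943119e-01 -1.04626499e-03  1.41968450e+00] 372.9327666798221 [-0.03865385  0.          0.          0.          0.        ]
side [-0.26496742 -0.96643598  0.82270807] 415.8831674579766 [-0.08230067  0.          0.          0.          0.        ]
0.011 {'t': 0.1, 'joint_pos': array([-1.20888144,  0.46938501, -0.04857635,  1.53357836,  0.02411106,
        1.1409844 , -0.08229091]), 'joint_velocities': array([-7.06982881e-04, -2.48201235e-03,  9.30756017e-04, -7.28188120e-04,
       -4.87483047e-05, -2.08467359e-04, -5.78223758e-04]), 'effort': array([ 1.07827356e-03, -5.11514211e+01, -4.68619424e-02, -2.38392967e+01,
        1.07143031e-02,  4.31472959e-03,  3.82401413e-05]), 'tcp_pos': array([0.25694384, 0.62363999, 0.2413483 ]), 'tcp_rot': array([-3.13982519e+00,  7.93451974e-05,  2.75080405e+00]), 'wrist_force': array([-0.42331745, -0.14107402,  0.04909363]), 'torque': array([ 0.00338812, -0.01234957, -0.00745895]), 'gripper_force': 0.0, 'opening': 1.0042765559142144}
```

View pics/top1.png

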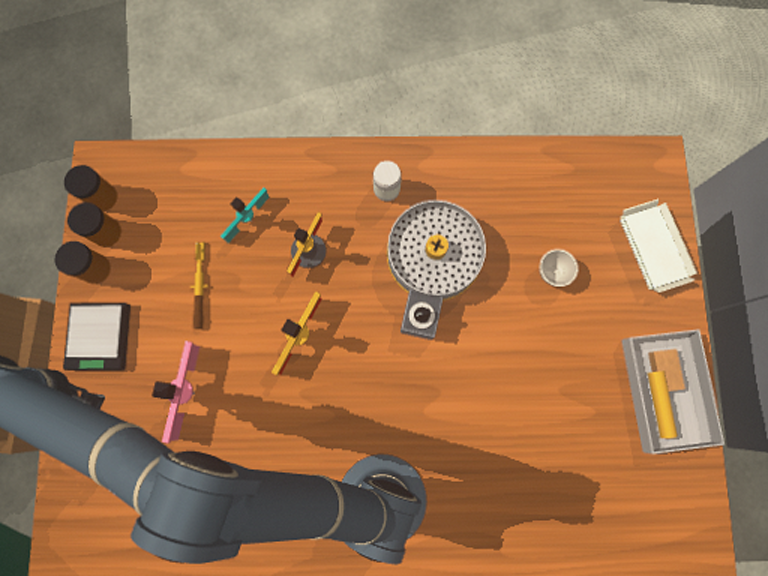

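View pics/side1.png

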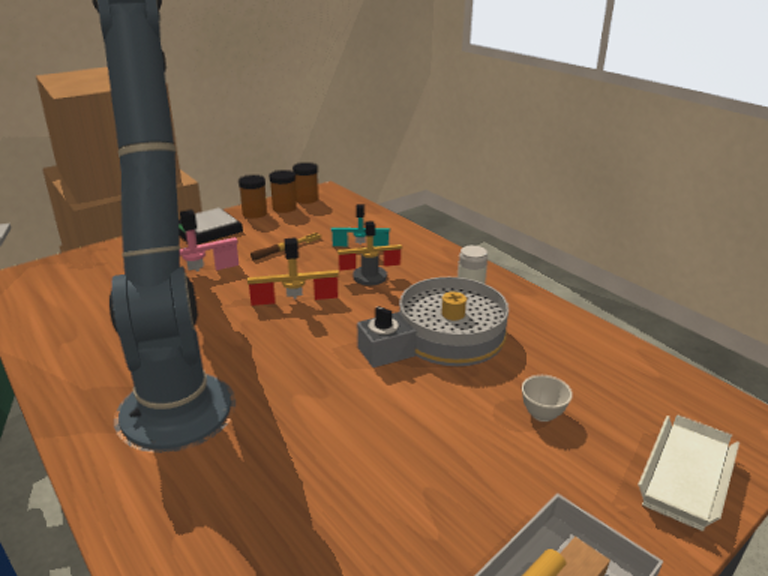

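Stirrer-like things in the top picture (768 px view): turquoise (244,214) and pink (178,390), which are excluded. Two are brass and red: (305,243) in the dark stand and (296,333), which is larger and stands free. The smaller one in the stand fits. I'll confirm it in a crop and measure.

```bash
python3 - <<'E'
from h import *
f=load('top'); im=f['image']
def crop(x,y,w,h,s): return cv2.resize(im[y:y+h,x:x+w],(w*s,h*s),interpolation=cv2.INTER_NEAREST)
a=crop(170,130,60,130,4); b=crop(252,128,80,100,5)
H=max(a.shape[0],b.shape[0]); pad=lambda q:cv2.copyMakeBorder(q,0,H-q.shape[0],0,0,cv2.BORDER_CONSTANT)
save('crop1.png',np.hstack([pad(a),pad(b)]))
hsv=cv2.cvtColor(im,cv2.COLOR_RGB2HSV)
yel=cv2.inRange(hsv,(18,140,110),(32,255,255))
n,l,st,c=cv2.connectedComponentsWithStats(yel)
for i in range(1,n):
    if st[i,4]>30:
        p=np.argwhere(l==i)[:,::-1].astype(np.float32); r=cv2.minAreaRect(p); print(i,st[i],c[i].round(1),[np.round(q,1) for q in r])
X=cloud(f)
# points at head height & near console
for name,(x0,y0,w,h),(lo,hi) in [('head',(190,145,25,30),(.145,.175)),('knob',(268,195,28,30),(.103,.13)),('arm',(185,135,40,55),(.078,.10)),('boss',(275,145,35,35),(.094,.11)),('can',(240,100,30,40),(.1,.12)),('bowl',(355,160,40,40),(.05,.07))]:
    q=X[y0:y0+h,x0:x0+w].reshape(-1,3); m=(q[:,2]>lo)&(q[:,2]<hi); q=q[m]
    print(name,m.sum(),q.mean(0).round(4),q.min(0).round(3),q.max(0).round(3))
E
```

```text
1 [191 142  23  40 181] [202.8 162.1] [array([203.1, 161.9]), array([10.4, 43.9]), np.float64(35.8)]
2 [284 156  15  16 162] [290.7 164.2] [array([291. , 163.5]), array([15., 14.]), np.float64(90.0)]
3 [127 162  11  35 169] [132.4 179.7] [array([132., 179.]), array([34., 10.]), np.float64(90.0)]
8 [181 195  32  55 311] [197.6 222.7] [array([198.4, 223.1]), array([12.5, 60.7]), np.float64(33.7)]
9 [432 247  19  45 483] [441.2 269.5] [array([441.2, 269.7]), array([45.3, 10.8]), np.float64(78.7)]
head 54 [0.618 0.188 0.158] [0.606 0.174 0.149] [0.635 0.203 0.165]
knob 46 [ 0.4348 -0.098   0.1138] [ 0.424 -0.115  0.105] [ 0.445 -0.08   0.118]
arm 168 [0.6169 0.1877 0.0864] [0.542 0.146 0.078] [0.695 0.23  0.098]
boss 134 [ 0.6048 -0.1393  0.0994] [ 0.579 -0.165  0.094] [ 0.631 -0.113  0.106]
can 249 [ 0.7891 -0.0183  0.1092] [ 0.754 -0.05   0.1  ] [0.826 0.014 0.118]
bowl 122 [ 0.5601 -0.4532  0.0575] [ 0.509 -0.493  0.05 ] [ 0.604 -0.403  0.064]
```

View pics/crop1.png

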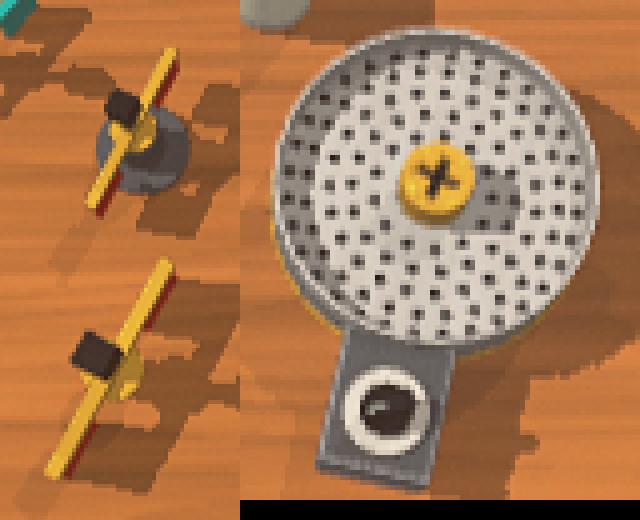

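The crop confirms it: the brass and red stirrer in the dark round stand (crop about (135,125)) has a smaller head and a shorter arm than the free-standing one at (105,360). The knob (crop (387,408)) and the socket cross (crop (437,180)) are in clear view.

```bash
cat >> h.py <<'E'
def axis(q):
    q=q-q.mean(0); w,v=np.linalg.eigh(q.T@q); return np.degrees(np.arctan2(v[1,1],v[0,1]))%180, np.sqrt(w/len(q))
def near(X,c,r,lo,hi):
    q=X.reshape(-1,3); return (np.hypot(q[:,0]-c[0],q[:,1]-c[1])<r)&(q[:,2]>lo)&(q[:,2]<hi)
E
python3 - <<'E'
from h import *
for n in('top','side'):
    f=load(n); X=cloud(f); im=f['image']; P=X.reshape(-1,3); hsv=cv2.cvtColor(im,cv2.COLOR_RGB2HSV).reshape(-1,3)
    uv=np.stack(np.meshgrid(np.arange(512),np.arange(384)),-1).reshape(-1,2)
    print(n)
    m=near(X,(.434,-.098),.03,.104,.125); print('knob',m.sum(),P[m].mean(0),axis(P[m][:,:2]),(P[m].min(0)+P[m].max(0))/2)
    yel=(hsv[:,0]>17)&(hsv[:,0]<33)&(hsv[:,1]>130)
    # arm top at 88 mm
    m=near(X,(.617,.188),.1,.078,.096)&yel; Q=plane(f,uv[m],.086); print('arm',m.sum(),Q.mean(0),axis(Q[:,:2]),axis(P[m][:,:2]),P[m].mean(0))
    m=near(X,(.617,.188),.03,.14,.17); print('head',m.sum(),P[m].mean(0),(P[m].min(0)+P[m].max(0))/2)
    # boss top at 100 mm: outline, then 4-fold moment of darkness
    Q=plane(f,uv,.1); reg=np.hypot(Q[:,0]-.605,Q[:,1]+.139)<.045
    mk=(reg&yel&(Q[:,2]>0)).reshape(384,512).astype(np.uint8)
    m=near(X,(.605,-.139),.035,.094,.106)
    for it in range(1): 
        c=P[m].mean(0); mid=(P[m].min(0)+P[m].max(0))/2
    print('boss',m.sum(),c,mid)
    V=hsv[:,2].astype(float)
    for cc in (c,mid):
        d=Q[:,:2]-cc[:2]; r=np.hypot(*d.T); s=(r<.018)&(r>.006); th=np.arctan2(d[:,1],d[:,0])
        jac=1; w=(V[s].max()-V[s]); z=(w*np.exp(4j*th[s])).sum(); print(' cross',np.degrees(np.angle(z))/4,abs(z)/w.sum())
E
```

```text
top
knob 46 [ 0.43477943 -0.09796094  0.11380392] (np.float64(107.27260238993635), array([0.00436056, 0.01065021])) [ 0.43437635 -0.09706479  0.11170984]
arm 148 [0.61810532 0.18789389 0.086     ] (np.float64(153.65561307796963), array([0.00633468, 0.04723579])) (np.float64(153.7064971889953), array([0.00609755, 0.04723619])) [0.61792899 0.18779683 0.0866211 ]
head 57 [0.61786456 0.18781435 0.15719759] [0.62009129 0.18840398 0.15336949]
boss 133 [ 0.60483361 -0.139165    0.09934256] [ 0.60461517 -0.13892242  0.10011635]
 cross -25.708900600961325 0.4439777230762533
 cross -25.63295274433881 0.42624273546318303
side
knob 62 [ 0.43418929 -0.10319957  0.11225576] (np.float64(110.40069852328892), array([0.00459143, 0.01154478])) [ 0.43630167 -0.10262248  0.11132297]
arm 134 [0.61725794 0.18440778 0.086     ] (np.float64(154.08474867037947), array([0.01165373, 0.04148443])) (np.float64(153.16209072905275), array([0.00555957, 0.04127575])) [0.61641041 0.18330832 0.08667313]
head 52 [0.61682495 0.1799355  0.15364404] [0.62142086 0.18362708 0.15188896]
boss 127 [ 0.60069127 -0.14150306  0.10060072] [ 0.60192131 -0.13978742  0.09980415]
 cross 24.528443672254937 0.12044993821886323
 cross 8.474902487945233 0.1100430688265594
```

```bash
cat >> h.py <<'E'
D=np.radians
def down(yaw): return [np.pi,0,D(yaw)]
def st(*k):
    s=robot.sense(); print(round(s['t'],2),s['tcp_pos'].round(4),'yaw',round(np.degrees(s['tcp_rot'][2]),1),'F',s['wrist_force'].round(1),'T',s['torque'].round(2),'grip',round(s['gripper_force'],1),round(s['opening'],3),*k); return s
E
python3 - <<'E'
from h import *
k=np.array([.4345,-.099,.24])
best=[]
for y0 in (108.5,-71.5):
    a=robot.inverse_kinematics(k,down(y0)); b=robot.inverse_kinematics(k,down(y0+85))
    print(y0,None if a is None else a.round(2),None if b is None else b.round(2))
    if a is not None and b is not None: best.append((max(abs(a[6]),abs(b[6])),y0))
for P,y in (((.604,-.139,.25),0),((.618,.1875,.25),0)):
    for y in (153.7,63.7,-26.3,-116.3): 
        q=robot.inverse_kinematics(P,down(y)); print(P,y,None if q is None else q.round(2))
y0=min(best)[1]; print('use',y0)
robot.goto(k,down(y0)); st()
robot.move_straight([k[0],k[1],.14],vel=.15); robot.move_straight([k[0],k[1],.103],vel=.05,contact_N=8); st()
robot.grip(0,20); st()
E
```

```text
108.5 [-0.55  0.09  0.74  2.08 -0.07  0.99  0.55] [-0.46  0.09  0.64  2.08 -0.06  0.99  2.02]
-71.5 [-0.88  0.13  1.13  2.09 -0.14  1.   -2.5 ] [-0.71  0.1   0.92  2.09 -0.1   0.99 -1.07]
(0.604, -0.139, 0.25) 153.7 [-0.31  0.42  0.64  1.69 -0.27  1.12  1.52]
(0.604, -0.139, 0.25) 63.7 [-0.37  0.44  0.74  1.7  -0.32  1.13 -0.  ]
(0.604, -0.139, 0.25) -26.3 [-0.58  0.58  1.12  1.71 -0.55  1.21 -1.36]
(0.604, -0.139, 0.25) -116.3 [ 0.92  0.65 -1.18  1.62  0.62  1.3   2.33]
(0.618, 0.1875, 0.25) 153.7 [-0.48  0.41  0.16  1.61 -0.07  1.13  0.81]
(0.618, 0.1875, 0.25) 63.7 [-0.71  0.44  0.49  1.62 -0.22  1.14 -0.62]
(0.618, 0.1875, 0.25) -26.3 [-1.07  0.63  1.11  1.64 -0.59  1.25 -1.86]
(0.618, 0.1875, 0.25) -116.3 [-0.27  0.42 -0.12  1.59  0.05  1.13  2.28]
use 108.5
2.73 [ 0.435  -0.0981  0.24  ] yaw 108.6 F [ 0.4  0.5 -0.7] T [ 0.01 -0.05  0.02] grip 0.0 1.0
4.44 [ 0.4347 -0.0992  0.1031] yaw 108.5 F [ 0.1 -0.3  0.4] T [ 0.01 -0.01 -0.03] grip 0.0 0.999
5.09 [ 0.4367 -0.0983  0.1035] yaw 108.5 F [ 4.5  2.9 -1.8] T [ 0.43 -0.93 -0.04] grip 26.5 0.157
```

```bash
python3 - <<'E'
from h import *
c=[.4368,-.0985,.103]; y=108.5
while y<195:
    y+=8; robot.goto(c,down(y)); s=robot.sense()
    if abs(s['torque'][2])>.5: break
st()
E
```

```text
7.09 [ 0.4353 -0.1003  0.1035] yaw 171.9 F [-4.2 -2.3  8.7] T [-0.6   0.88 -1.71] grip 65.8 0.158
```

```bash
python3 - <<'E'
from h import *
robot.grip(.6); robot.move_straight([.4353,-.1,.25],vel=.2)
robot.goto([.6175,.187,.25],down(153.7)); st()
f=grab('top');g=grab('side')
X=cloud(f);P=X.reshape(-1,3)
m=near(X,(.4355,-.1),.03,.104,.125); print('knob',m.sum(),P[m].mean(0),axis(P[m][:,:2]))
def z(f,p,r,s): u,v=np.round(proj(f,p)[0]).astype(int); return cv2.resize(f['image'][v-r:v+r,u-r:u+r],None,fx=s,fy=s,interpolation=cv2.INTER_CUBIC)
b=[.604,-.139,.1]; k=[.435,-.1,.11]
save('crop2.png',np.vstack([np.hstack([z(f,b,12,12),z(g,b,12,12)]),np.hstack([z(f,k,12,12),z(g,k,12,12)])]))
E
```

```text
9.71 [0.6175 0.1849 0.2497] yaw 153.6 F [-0.2 -0.   0.4] T [-0.04 -0.02 -0.01] grip 0.0 0.599
knob 44 [ 0.43394743 -0.09852223  0.11326814] (np.float64(164.70641405307157), array([0.00406475, 0.01127449]))
```

View pics/crop2.png

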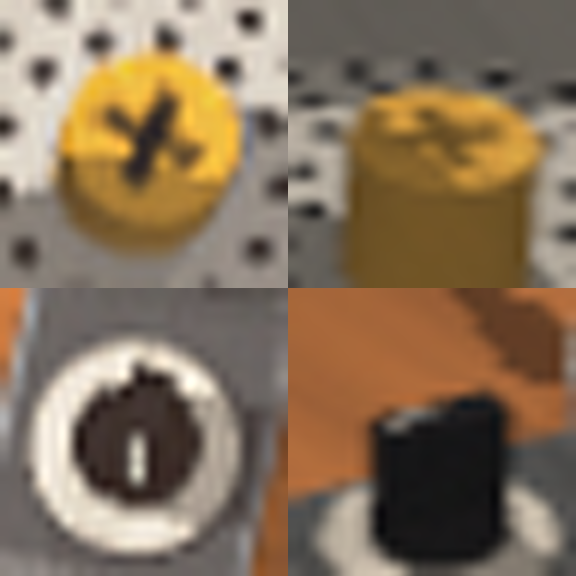

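The socket cross in the top crop (150,137) has arms at about -25° in world axes, which agrees with the moment measurement. The knob's mark (137,460) now points back to the robot, and the stop was felt at 1.7 N m. Next is the stirrer.

```bash
python3 - <<'E'
from h import *
p=[.6175,.187]
robot.move_straight(p+[.18],vel=.15); robot.move_straight(p+[.139],vel=.05,contact_N=6); st()
robot.grip(0,60); st()
robot.move_straight(p+[.145],vel=.03); st()
robot.move_straight(p+[.26],vel=.12); robot.sleep(.3); s=st()
for n in('top','side'):
    f=grab(n);X=cloud(f);P=X.reshape(-1,3);hsv=cv2.cvtColor(f['image'],cv2.COLOR_RGB2HSV).reshape(-1,3)
    yel=(hsv[:,0]>17)&(hsv[:,0]<33)&(hsv[:,1]>130)
    m=near(X,p,.1,.19,.225)&yel; print('arm',m.sum(),P[m].mean(0),(P[m].min(0)+P[m].max(0))/2,P[m].max(0)[2],axis(P[m][:,:2]))
g=load('side');u,v=proj(g,[.6175,.187,.21])[0].astype(int)
save('crop3.png',g['image'][v-50:v+50,u-50:u+50],5)
E
```

```text
11.39 [0.6178 0.1871 0.1393] yaw 153.7 F [-1.   1.1 -1.6] T [0.03 0.01 0.04] grip 0.0 0.603
11.75 [0.6178 0.1872 0.1395] yaw 153.7 F [-0.1 -0.2  1.4] T [ 0.02 -0.02 -0.03] grip 59.7 0.27
12.1 [0.6173 0.1868 0.1449] yaw 153.7 F [ 1.6 -0.3 -3.6] T [0.05 0.   0.03] grip 59.2 0.268
13.51 [0.6174 0.1869 0.2595] yaw 153.7 F [ 0.8  0.1 -1.9] T [ 0.07 -0.04  0.  ] grip 59.2 0.275
arm 42 [0.6741349  0.1595222  0.20751165] [0.65702157 0.15787248 0.20761349] 0.21764783441624172 (np.float64(162.78272061820022), array([0.00379669, 0.01546667]))
arm 164 [0.61573864 0.18242102 0.20695247] [0.619075   0.18472857 0.2088308 ] 0.22439513810892622 (np.float64(154.04631325933016), array([0.00603472, 0.04159525]))
```

View pics/crop3.png

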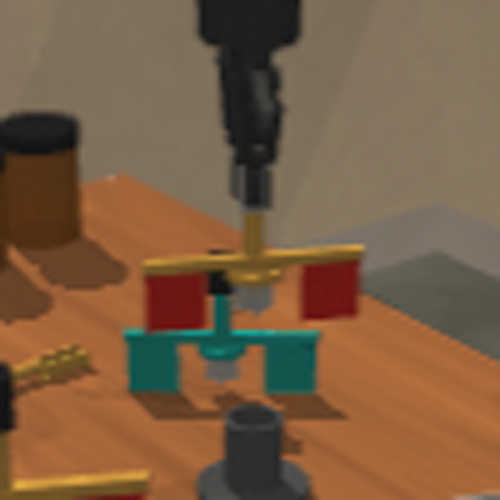

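```bash
python3 - <<'E'
from h import *
c=np.array([.605,-.1385]); o=down(154.5)
robot.move_straight([*c,.26],vel=.15,attitude=o); robot.sleep(.2); st()
robot.move_straight([*c,.205],vel=.1,attitude=o); robot.sleep(.2); st()
hit=robot.move_straight([*c,.185],vel=.02,contact_N=5); st(hit)
E
```

```text
16.13 [ 0.6051 -0.1381  0.26  ] yaw 154.5 F [ 0.3  0.1 -2.3] T [-0.   -0.02  0.07] grip 59.2 0.273
17.03 [ 0.6055 -0.1386  0.2059] yaw 154.5 F [ 0.5  0.9 -3. ] T [ 0.02 -0.   -0.02] grip 59.2 0.27
17.62 [ 0.6041 -0.1391  0.1942] yaw 154.5 F [ 0.7 -1.4 -1.9] T [-0.27  0.01  0.02] grip 59.4 0.271 True
```

```bash
cat > search.py <<'E'
from h import *
import sys
def attempt(c,y,down_to=.186,N=10,up=.1975):
    robot.move_straight([*c,up],vel=.06,attitude=down(y))
    h=robot.move_straight([*c,down_to],vel=.03,contact_N=N); s=robot.sense()
    print(np.round(c,4),y,h,'z',s['tcp_pos'].round(4),'F',s['wrist_force'].round(1),'T',s['torque'].round(2),'t',round(s['t'],1)); return not h or s['tcp_pos'][2]<.189
E
python3 - <<'E'
from search import *
c=np.array([.605,-.1385])
for dx,dy,y in [(0,0,154.5),(0,0,159),(0,0,150),(.0015,0,154.5),(-.0015,0,154.5)]:
    if attempt(c+[dx,dy],y): print('IN'); break
E
```

```text
[ 0.605  -0.1385] 154.5 True z [ 0.6045 -0.1392  0.1946] F [ 0.  -0.7 -1.2] T [-0.46  0.03 -0.02] t 18.1
[ 0.605  -0.1385] 159 True z [ 0.6051 -0.1383  0.1967] F [-1.2 -0.3  4.6] T [0.08 0.24 0.  ] t 18.6
[ 0.605  -0.1385] 150 True z [ 0.6049 -0.1388  0.1959] F [-1.  -1.3  1.7] T [-0.2   0.12 -0.01] t 19.1
[ 0.6065 -0.1385] 154.5 True z [ 0.6064 -0.1385  0.1964] F [-1.6 -0.5  3.8] T [0.04 0.29 0.  ] t 19.6
[ 0.6035 -0.1385] 154.5 False z [ 0.6035 -0.1391  0.1855] F [ 1.7 -2.6 -4.3] T [-0.7  -0.39  0.01] t 20.4
IN
```

```bash
python3 - <<'E'
from h import *
robot.grip(0,100)
c=[.6035,-.1393]
h=robot.move_straight([*c,.166],vel=.03,contact_N=28); robot.sleep(.5); st(h)
f=grab('top');g=grab('side');X=cloud(g);P=X.reshape(-1,3);hsv=cv2.cvtColor(g['image'],cv2.COLOR_RGB2HSV).reshape(-1,3)
yel=(hsv[:,0]>17)&(hsv[:,0]<33)&(hsv[:,1]>130)
m=near(X,c,.1,.09,.14)&yel; print('arm',m.sum(),P[m].mean(0))
u,v=proj(g,[*c,.1])[0].astype(int); save('crop4.png',g['image'][v-50:v+50,u-65:u+65],5)
E
```

```text
21.73 [ 0.6041 -0.1397  0.1702] yaw 154.5 F [-1.3  0.8  7.3] T [-0.    0.58  0.06] grip 99.7 0.262 True
arm 313 [ 0.59825988 -0.14499165  0.11266821]
```

View pics/crop4.png

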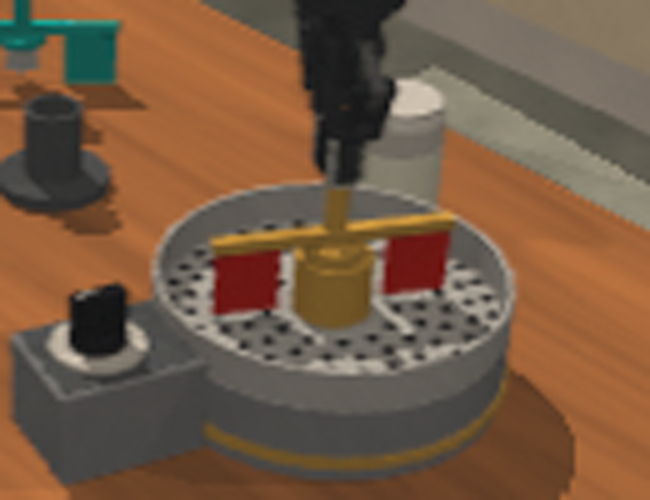

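The flange is down at the boss (crop (333,255)). The steady force is only about the spring's, so I press on until it seats hard.

```bash
python3 - <<'E'
from h import *
for z in (.169,.168,.167,.166,.165,.164):
    robot.move_straight([.604,-.1393,z],vel=.01); robot.sleep(.3); s=st(z)
    if s['wrist_force'][2]>25: break
E
```

```text
22.48 [ 0.6041 -0.1392  0.1702] yaw 154.5 F [-2.2 -1.7  7.3] T [-0.63  0.66  0.07] grip 99.7 0.265 0.169
23.02 [ 0.6042 -0.1393  0.1696] yaw 154.4 F [-1.7 -1.9  7.5] T [-0.58  0.83  0.02] grip 100.0 0.265 0.168
23.57 [ 0.6043 -0.1393  0.1695] yaw 154.4 F [-3.3 -1.2 13.3] T [-0.47  1.23  0.02] grip 100.7 0.263 0.167
24.12 [ 0.6044 -0.1393  0.1694] yaw 154.4 F [-5.3  0.4 18.4] T [-0.45  1.65  0.06] grip 101.5 0.265 0.166
24.68 [ 0.6044 -0.1394  0.1694] yaw 154.4 F [-8.4 -0.1 23.1] T [-0.35  2.05 -0.06] grip 102.2 0.269 0.165
25.23 [ 0.6045 -0.1394  0.1694] yaw 154.4 F [-9.2 -0.  29.2] T [-0.28  2.53 -0.06] grip 103.0 0.261 0.164
```

It seats hard at TCP z 0.1694, against about 0.169 expected for home. Handing in.

```bash
python3 -c "
from h import *
st(); print(robot.close_job())"
```

```text
25.23 [ 0.6045 -0.1394  0.1694] yaw 154.4 F [-9.2 -0.  29.2] T [-0.28  2.53 -0.06] grip 103.0 0.261
the job is handed in; nothing more can be done
None
```

I turned the knob anticlockwise until it hit its stop, then meshed the stirrer and pressed it until it seated hard; I handed in at 25 s with it still held down, and no verdict came back.

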